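# Cap the open canister and lift off its outer lid

## Robot

A 6-joint arm with a two-finger parallel gripper is mounted at the origin on a cart in front of the work surface, level with it; the furniture and walls round the work are solid. World frame = base frame: x ahead of the robot, y to its left, z up, the work surface at z = 0. Lengths are in m, angles in degrees, forces in N, time in s.
With the tool pointing down it reaches from about 0.35 to 0.8 m from the base axis. Payload 7.3 kg.
Tool frame: the origin (TCP) lies at the very end of the fingers, on their centre line; the grasp point (between the pads) lies 19 mm behind it; z points along the fingers, y is the line along which they close (so a half turn about z gives the same grasp; the last joint's range is limited). The gripper opens to 85 mm and grips with 20 to 120 N. Pads are 22 mm wide; open, the fingers measure 114 mm over their backs; the gripper's body (76 mm by 85 mm) begins 54 mm behind the grasp point. The pads swing forward as they close: fully open they stand 13 mm farther back than shut.
Start: joints at [-82.506, 19.595, 87.324, -0, 73.075, -8.365], TCP at [0.143, -0.505, 0.196] pointing down, gripper open.
Joint ranges: [-145.02, 145.02], [-44.19, 115.74], [2.07, 154.8], [-57.11, 237.11], [16.16, 152.29], [-177.93, 177.93]. Speed limits (degrees/s): [147.25, 147.25, 180, 180, 180, 180].

## Interface

Orientations are given as [roll, pitch, yaw] about the fixed x, y, z axes, in that order (R = Rz(yaw) Ry(pitch) Rx(roll)).
In Python, from plant import manip gives the robot as it stands.
- The arm moves only by the tool drive_effector, called as name(argument=value, ...), one argument or row to a line, values as JSON. Schema: {"type":"object","properties":{"deltas":{"type":"object","properties":{"offsets":{"type":"array","items":{"type":"array","items":{"type":"number"},"minItems":7,"maxItems":7},"minItems":1,"maxItems":10}},"additionalProperties":false,"required":["offsets"]},"only":{"type":"string"},"quiet":{"type":"boolean"},"lines":{"type":"string"}},"required":["deltas"],"additionalProperties":false}. deltas is an object whose key "offsets" holds a list of rows, 1 to 10 of them, each of 7 numbers: a rotation vector rx, ry, rz in a scale on which 1.0 is 360 degrees, then dx, dy, dz in shares of the most that a row can go, 1 being 62.5 mm, then the opening from 0.0 (shut) to 1.0 (fully open); each row shifts and turns the commanded pose from where the row before left it, along the tool's axes as they then stand; what a row does not reach is not made up. A row lasts 1/8 s, in which the tool goes at most 0.0625 m and 10.7 degrees, less where a joint would pass 70% of its speed; a pose out of reach is approached as far as the arm can. The fingers move at their own pace and stop on an object; the grip force is fixed at half the most. Time passes only in rows, so rows that do not move let the fingers close. The tool returns the time, the measured TCP pose, the force, the opening and the grip force at its end. only (a regular expression) keeps the lines of the reply that match it, lines (a string "A,B") keeps lines A to B, and quiet returns only ok. No shift or turn number may pass 1 either way. Input that does not fit is refused with a message, and nothing moves.
- manip.state(): the state, without advancing time (a new reading comes with each control period).
- manip.get_image(name): name is "scene" or "side" or "wrist"; returns the picture (384x512x3 uint8, blue, green, red); there is no depth.
- manip.calibration(name): a dict with "camera_matrix" (3x3 intrinsics, pixels), "T" (4x4, takes a point from camera to world coordinates); the wrist camera has in their place "mount" (4x4, takes a point from camera to tool coordinates, whose origin is the TCP and whose axes are the flange's). Camera axes: x right, y up, looking along -z (the intrinsics and any distortion apply to the point x, -y, -z); pixel columns grow to the right and rows downward; lengths in m; the calibration is good to about 2 mm. A picture is of the moment at which its call begins: read the wrist's pose just before it. calibration takes no time and is no camera call.
- manip.hand_in(): hands the job in; it is judged then, once.
The state is a dict: "clock": time; "joint_positions": joint angles; "joint_vel": joint speeds; "joint_torque": joint torques, N m; "ee_pos": TCP position; "eef_rot": TCP orientation; "contact_force": force on the tool from outside, world axes, zero at the start; "ft_torque": the same for the moment, N m; "gripper_width": opening from 0.0 (shut) to 1.0 (fully open); "grip_force": force on a finger pad.
Only numpy, scipy, OpenCV 4.12 (cv2) and the standard library are available. Lean on these libraries where they do the work, as an engineer would, in place of code of your own. Each camera call takes 0.05 s, during which the arm holds its last target. There are 200 camera calls.

## Task

One of the two steel canisters still stands open. Pick up the nested pair of lids from the tray as one set and lower it gently onto the open canister until the inner lid sits fully home; then take the outer lid alone by its collar and lift it straight up, leaving the inner lid undisturbed, so that a tasting card can be laid between the two. Finish while holding the outer lid level in the air over that canister, all of it higher than the tip of the inner lid's stem; do not take the lids apart anywhere else, do not shove the canisters, and leave everything else alone.

Things in the scene. Friction and masses are not known exactly. Their poses are not given: they have to be found in the camera images.
- canister_1: round steel canister, loose, 0.9 kg, outer diameter 84 mm, 100 mm tall, wall 4 mm (mouth 76 mm), floor 5 mm thick, two thin raised bands round it. Origin: centre of its underside, z up. It is either open (the jigger stands in it) or closed by fitted_lid; this differs from start to start.
- canister_2: a second canister, the same as canister_1; the other one of the two is open.
- fitted_lid: the lid set that closes the closed canister, one rigid piece, same outer shape as the nested set of inner_lid and outer_lid. Origin on its axis, 88 mm above the underside of the canister that it closes; top of its stem 153 mm above the table. Not to be touched.
- jigger: steel double-cone measuring jigger, 44x44x75 mm, kept in the open canister, standing on its floor, wholly below the seated lid. Origin: centre of its underside, z up.
- inner_lid: inner plug lid, loose, about 0.18 kg, with outer_lid nested over it. Origin: centre of the plug's underside, z up. Above it: plug 0-12 mm (diameter 70, tapered to 62 mm over the lowest 6 mm), flange 12-15 mm (diameter 86), stem 15-65 mm. Seated, the flange lies on the canister's rim, its origin 88 mm above the canister's; plug and mouth have some 2.5 mm clearance all round.
- stem_grip (a point): point on the axis of the inner lid's round upright stem (12 mm diameter, along z), 52 mm above the inner lid's origin. The stem pokes freely through the outer lid's collar and ends 26 mm above the collar; this point is the middle of that bare end. Gripped there and lifted, the inner lid carries the outer lid along on its flange.
- outer_lid: outer cap lid, loose, about 0.14 kg. Origin: centre of its skirt's lower edge, z up. Above it: skirt 0-12 mm (outside diameter 96, inside 91 mm), flat top 12-16 mm, collar 16-36 mm. It only rests on the inner lid's flange, not fastened, its origin then 3 mm above the inner lid's: lifted by its collar it comes up alone.
- collar_grip (a point): middle of the outer lid's black round collar (outside diameter 32 mm, 20 mm tall, hole of 18 mm right through), on its axis, 26 mm above the outer lid's origin. When nested, the stem stands in the hole and, as fingers grip the collar from above, reaches up between them to 36 mm above this point.
- tray: round steel tray, 143 mm across, 10 mm high, floor 2 mm thick; the nested lids start on its middle. Origin: centre of its underside.
- cocoa_shaker: bystander: steel cocoa shaker, 62 mm across, 95 mm tall, behind the work. Origin: centre of its underside.
- tamper: bystander: tamper with a wooden handle, 57 mm across, 92 mm tall, behind the work. Origin: centre of its underside.
- teaspoon: bystander: teaspoon, 130 mm long, 11 mm high, lying at the table's near edge. Origin: centre of its underside, x along its length.
- jigger_red: bystander: a red jigger, 44 mm across, 75 mm tall, to the right of the work. Origin: centre of its underside.
Things that resemble listed ones, but are neither listed nor needed, are in the scene too. Leave any pink look-alike of the outer_lid alone.

How it is judged (in metres and radians):
On the way, in this order (a step that is already met when the one before it is completed fails the run):
1. both lids are lifted off the tray together, the outer still nested on the inner (height (world z) of inner_lid above 0.04 m and z of outer_lid in the frame of inner_lid between -0.002 and 0.008 m and horizontal distance between outer_lid and inner_lid below 0.008 m and not ((horizontal distance between inner_lid and canister_1 below 0.008 m and z of inner_lid in the frame of canister_1 between 0.084 and 0.092 m and angle between inner_lid's own z axis and vertical below 0.08 rad) or (horizontal distance between inner_lid and canister_2 below 0.008 m and z of inner_lid in the frame of canister_2 between 0.084 and 0.092 m and angle between inner_lid's own z axis and vertical below 0.08 rad)) and contact force between the fingers and inner_lid above 0.3 N), for 0.2 s.
2. the inner lid is fully home in the open canister, the outer lid still nested on it, the stem let go (((horizontal distance between inner_lid and canister_1 below 0.008 m and z of inner_lid in the frame of canister_1 between 0.084 and 0.092 m and angle between inner_lid's own z axis and vertical below 0.08 rad) or (horizontal distance between inner_lid and canister_2 below 0.008 m and z of inner_lid in the frame of canister_2 between 0.084 and 0.092 m and angle between inner_lid's own z axis and vertical below 0.08 rad)) and z of outer_lid in the frame of inner_lid between -0.002 and 0.008 m and horizontal distance between outer_lid and inner_lid below 0.008 m and contact force between the fingers and inner_lid below 0.3 N), for 0.2 s.
At the end, for the whole second after the job is handed in: Inner lid seated in the canister that was open (8 mm off axis, 4 mm in height, 0.08 rad tilt); outer lid held still, level within 0.17 rad, within 60 mm of its axis, skirt above the stem tip, not touching the inner lid; canisters upright, they and the fitted lid within 30 mm of their starts (((horizontal distance between inner_lid and canister_1 below 0.008 m and z of inner_lid in the frame of canister_1 between 0.084 and 0.092 m and angle between inner_lid's own z axis and vertical below 0.08 rad) or (horizontal distance between inner_lid and canister_2 below 0.008 m and z of inner_lid in the frame of canister_2 between 0.084 and 0.092 m and angle between inner_lid's own z axis and vertical below 0.08 rad)) and z of outer_lid in the frame of inner_lid above 0.065 m and horizontal distance between outer_lid and inner_lid below 0.06 m and angle between outer_lid's own z axis and vertical below 0.17 rad and contact force between the fingers and outer_lid above 0.5 N and contact force between outer_lid and inner_lid below 0.1 N and contact force between the fingers and inner_lid below 0.3 N and linear speed of outer_lid below 0.03 m/s and linear speed of inner_lid below 0.02 m/s and angle between each of canister_1, canister_2's own z axis and vertical below 0.05 rad and distance of each of canister_1, canister_2, fitted_lid from where it was at the start of the episode below 0.03 m); the arm keeps its last pose, push and grip.
It fails at once if the two lids come apart by more than 9 mm while the inner lid is not seated in a canister (z of outer_lid in the frame of inner_lid above 0.012 m and not ((horizontal distance between inner_lid and canister_1 below 0.008 m and z of inner_lid in the frame of canister_1 between 0.084 and 0.092 m and angle between inner_lid's own z axis and vertical below 0.08 rad) or (horizontal distance between inner_lid and canister_2 below 0.008 m and z of inner_lid in the frame of canister_2 between 0.084 and 0.092 m and angle between inner_lid's own z axis and vertical below 0.08 rad))).
It fails at once if the set is let go over a canister with the inner lid more than 11 mm short of home (((horizontal distance between inner_lid and canister_1 below 0.05 m and z of inner_lid in the frame of canister_1 above 0.099 m) or (horizontal distance between inner_lid and canister_2 below 0.05 m and z of inner_lid in the frame of canister_2 above 0.099 m)) and contact force between the fingers and inner_lid below 0.05 N and contact force between the fingers and outer_lid below 0.05 N).
It fails at once if a canister is shoved more than 30 mm or tipped (distance of any of canister_1, canister_2 from where it was at the start of the episode above 0.03 m or angle between any of canister_1, canister_2's own z axis and vertical above 0.3 rad).
It fails at once if the closed canister's lid, the jigger, the tray or a bystander is moved more than 30 mm (jigger in the canister 40 mm) (distance of jigger from where it was at the start of the episode above 0.04 m or distance of any of fitted_lid, tray, cocoa_shaker, tamper, teaspoon, jigger_red from where it was at the start of the episode above 0.03 m).
It also fails if it takes over 51 s, if anything falls off the work surface, if the arm or the gripper's body presses on something with over 40 N, if the wrist force passes 120 N, or if a joint passes its speed limit or range.

## Working session

There is one attempt and no reset: what is moved stays moved. The work goes in short steps, Python scripts to look and compute and a tool call to move; the robot and the scene stay as the last step left them, time stands still between calls to the robot, and variables do not carry over. Pictures are saved under pics/ and viewed, at most 10 in all, crops included, and the job is handed in when it is done.

```bash
mkdir -p pics; ls
```

Run:
```python
from plant import manip
import cv2,numpy as np
np.set_printoptions(precision=4,suppress=True)
for n in("scene","side"):
    cv2.imwrite(f"pics/{n}0.png",manip.get_image(n)); c=manip.calibration(n); print(n,c)
print(manip.calibration("wrist")); print(manip.state())
```

```text
pics
scene {'camera_matrix': array([[495.0013,   0.    , 256.2828],
       [  0.    , 495.0013, 184.3488],
       [  0.    ,   0.    ,   1.    ]]), 'T': array([[ 0.7793,  0.4187, -0.4663,  0.0017],
       [-0.6264,  0.4986, -0.5992, -0.9654],
       [-0.0184,  0.7591,  0.6508,  0.8517],
       [ 0.    ,  0.    ,  0.    ,  1.    ]])}
side {'camera_matrix': array([[399.2663,   0.    , 254.5056],
       [  0.    , 399.2663, 190.0325],
       [  0.    ,   0.    ,   1.    ]]), 'T': array([[-0.9424,  0.221 , -0.2509,  0.301 ],
       [-0.3339, -0.5811,  0.7422,  0.4533],
       [ 0.0182,  0.7832,  0.6215,  0.6668],
       [ 0.    ,  0.    ,  0.    ,  1.    ]])}
{'camera_matrix': array([[276.135 ,   0.    , 256.6296],
       [  0.    , 276.135 , 190.9667],
       [  0.    ,   0.    ,   1.    ]]), 'mount': array([[-0.0001,  0.9549,  0.2968,  0.0755],
       [ 1.    ,  0.0001,  0.0001, -0.0008],
       [ 0.0001,  0.2968, -0.9549, -0.1783],
       [ 0.    ,  0.    ,  0.    ,  1.    ]])}
{'clock': 0.1, 'joint_positions': array([-82.5064,  19.6317,  87.3736,   0.0006,  73.076 ,  -8.3644]), 'joint_vel': array([-0.032 , -0.0671, -0.0632, -0.0306, -0.1608,  0.0723]), 'joint_torque': array([  0.0026, -43.4447, -24.6492,   0.    ,   0.0046,  -0.    ]), 'ee_pos': array([ 0.1434, -0.5046,  0.1955]), 'eef_rot': array([-179.9197,   -0.0124,   15.8578]), 'contact_force': array([ 0.0788,  0.302 , -0.3323]), 'ft_torque': array([-0.0247, -0.0451,  0.0249]), 'grip_force': 0.0, 'gripper_width': 0.9999783740874444}
```

View pics/scene0.png

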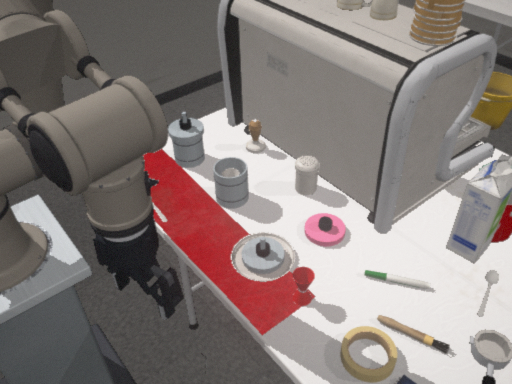

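View pics/side0.png

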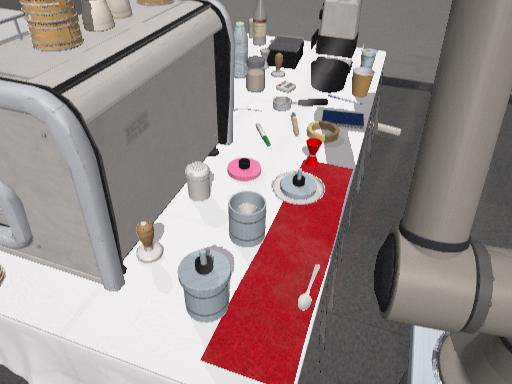

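Candidates for the lid set:
- The nested set on the tray: scene (263,252), side (298,183).
- The fitted lid on the closed canister: scene (186,128), side (205,265).
- The pink look-alike: scene (325,230).

I choose the set on the tray. The open canister is at scene (231,180), side (247,218). I'll check both in one close crop.

Run:
```python
import cv2,numpy as np
a=cv2.imread("pics/scene0.png");b=cv2.imread("pics/side0.png")
A=cv2.resize(a[150:290,205:305],None,fx=4,fy=4,interpolation=cv2.INTER_CUBIC)
B=cv2.resize(b[160:255,225:330],None,fx=3.8,fy=3.8,interpolation=cv2.INTER_CUBIC)
c=np.zeros((560,800,3),np.uint8);c[:,:400]=A;c[:B.shape[0],401:400+B.shape[1]]=B[:,:399]
cv2.imwrite("pics/crop1.png",c)
```

```text
Traceback (most recent call last):
ValueError: could not broadcast input array from shape (361,399,3) into shape (361,398,3)
```

Run:
```python
import cv2,numpy as np
a=cv2.imread("pics/scene0.png");b=cv2.imread("pics/side0.png")
A=cv2.resize(a[150:290,205:305],None,fx=4,fy=4,interpolation=cv2.INTER_CUBIC)
B=cv2.resize(b[160:260,228:328],None,fx=4,fy=4,interpolation=cv2.INTER_CUBIC)
c=np.zeros((560,800,3),np.uint8);c[:,:400]=A;c[:400,400:]=B
cv2.imwrite("pics/crop1.png",c)
```

```text
(no output)
```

View pics/crop1.png

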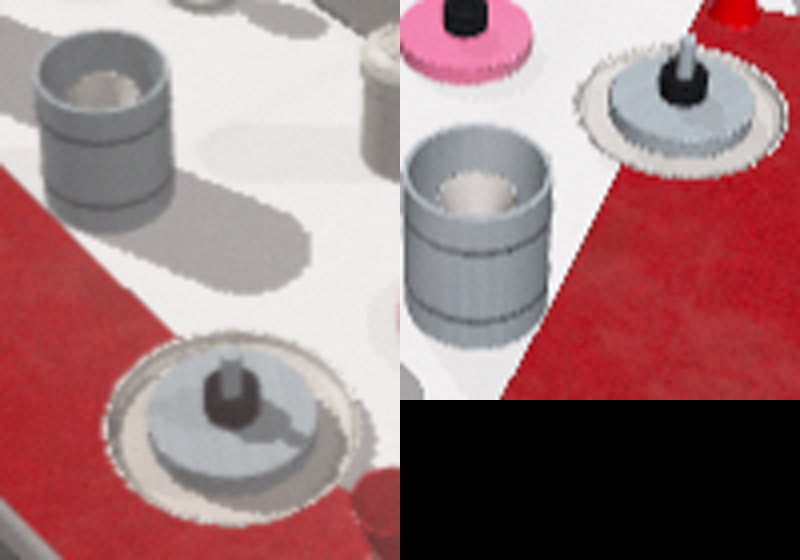

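The left crop shows the open canister with the jigger inside (rim centre ~(103,70)). Below it is the grey lid set on the tray (stem tip ~(232,362)). In the right crop the rim centre is ~(478,168) and the stem tip ~(687,40). The choice is confirmed.

Create h.py:
```python
from plant import manip
import cv2,numpy as np
from scipy.spatial.transform import Rotation as R
np.set_printoptions(precision=4,suppress=True)
def T(n,s=None):
    c=manip.calibration(n)
    if n!="wrist": return c["camera_matrix"],c["T"]
    s=s or manip.state(); W=np.eye(4); W[:3,:3]=R.from_euler("xyz",s["eef_rot"],degrees=True).as_matrix(); W[:3,3]=s["ee_pos"]
    return c["camera_matrix"],W@c["mount"]
def ray(n,uv,s=None):
    K,M=T(n,s); d=np.linalg.inv(K)@[*uv,1]; d=M[:3,:3]@[d[0],-d[1],-d[2]]; return M[:3,3],d
def onz(n,uv,z,s=None):
    o,d=ray(n,uv,s); return o+d*(z-o[2])/d[2]
def proj(n,P,s=None):
    K,M=T(n,s); p=np.linalg.inv(M)@[*P,1]; q=K@[p[0],-p[1],-p[2]]; return q[:2]/q[2]
def circle(n,c,r,s=None): # pixels of a horizontal circle
    return np.array([proj(n,[c[0]+r*np.cos(a),c[1]+r*np.sin(a),c[2]],s) for a in np.linspace(0,6.283,72)])
```

Run:
```python
from h import *
sc=lambda x,y:(205+x/4-.4,150+y/4-.4); sd=lambda x,y:(228+(x-400)/4-.4,160+y/4-.4)
for nm,z,p,q in(("tip",.067,(232,361),(687,39)),("collartop",.041,(231,373),(684,77)),("collarbot",.021,(231,418),(683,96)),("rim",.1,(103,69),(478,168)),("base",.0,(108,190),(478,298))):
    print(nm,onz("scene",sc(*p),z),onz("side",sd(*q),z))
# extents from circles
for P,r in(([0,0,.1],.042),):
  pass
```

```text
tip [ 0.4593 -0.3946  0.067 ] [ 0.4632 -0.3858  0.067 ]
collartop [ 0.4683 -0.3824  0.041 ] [ 0.4613 -0.3797  0.041 ]
collarbot [ 0.4585 -0.394   0.021 ] [ 0.4617 -0.3855  0.021 ]
rim [ 0.5329 -0.1814  0.1   ] [ 0.5314 -0.1791  0.1   ]
base [ 0.5318 -0.1795  0.    ] [ 0.5307 -0.1792  0.    ]
```

The rows are not in the units I measure in: shifts go in shares of 62.5 mm and turns go in shares of 360 degrees. I convert before sending: 0.05 m is 0.8, 0.04 m is 0.64.

drive_effector(
  deltas={"offsets": [[0, 0, 0, 0.8, 0, 0, 0.5], [0, 0, 0, 0.8, 0, 0, 0.5], [0, 0, 0, 0.8, -0.096, 0, 0.5], [0, 0, 0, 0.8, -0.096, 0, 0.5], [0, 0, 0, 0.8, -0.096, 0, 0.5], [0, 0, 0, 0.8, -0.096, 0, 0.5], [0, 0, 0, 0.64, 0, 0, 0.5], [0, 0, 0, 0, 0, 0, 0.5]]},
)

```text
clock: 1.1
ee_pos: [0.4661, -0.3874, 0.1952]
eef_rot: [-179.9, 0.0, 16.1]
contact_force: [-0.3, 0.0, -0.1]
gripper_width: 0.503
grip_force: 0.0
```

Run:
```python
from h import *
s=manip.state(); i=manip.get_image("wrist"); cv2.imwrite("pics/w1.png",i)
print(s["ee_pos"],s["eef_rot"],s["joint_positions"])
print(proj("wrist",[.461,-.387,.067],s))
# red jigger base
print("jr",onz("scene",(302,296),.0),onz("side",(313,165),.0))
import json; json.dump({k:np.array(v).tolist() for k,v in s.items()},open("s1.json","w"))
```

```text
[ 0.4661 -0.3874  0.1952] [-179.9399    0.0057   16.0695] [-46.9917  28.3059  73.7414   0.0226  78.0089  26.9341]
[255.8369 178.4643]
jr [ 0.4606 -0.5218  0.    ] [ 0.4493 -0.5153  0.    ]
```

View pics/w1.png

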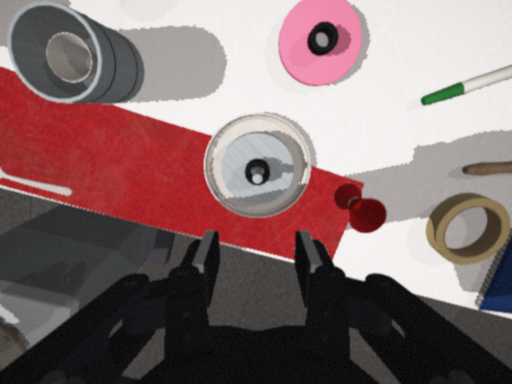

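The wrist view shows the grey set on the tray, with its stem tip at ~(258,180). The red jigger is at right (360,205), and the open canister is at upper left.

Run:
```python
from h import *
import json
s=json.load(open("s1.json")); i=cv2.imread("pics/w1.png")
print(onz("wrist",(258,180),.067,s))
a=i[160:190,240:280].copy()
o=i.copy()
c=onz("wrist",(258,180),.067,s)
big=cv2.resize(i[110:230,190:330],None,fx=4,fy=4,interpolation=cv2.INTER_CUBIC)
big2=cv2.resize(i[0:110,0:140],None,fx=4,fy=4,interpolation=cv2.INTER_CUBIC)[:, :]
def dr(im,C,r,off,col):
    p=(circle("wrist",C,r,s)-off)*4+1.5; cv2.polylines(im,[p.round().astype(np.int32)],True,col,1)
for z,r in((.067,.006),(.041,.016),(.021,.048),(.010,.0715)): dr(big,[c[0],c[1],z],r,(190,110),(0,255,0))
for z,r in((.1,.042),(.1,.038)): dr(big2,[.532,-.180,z],r,(0,0),(0,255,0))
out=np.zeros((480,800,3),np.uint8); out[:,:430]=big[:,60:490]; out[:440,430:]=big2[:,:370]
cv2.imwrite("pics/ov1.png",out)
```

```text
[ 0.4599 -0.3899  0.067 ]
```

View pics/ov1.png

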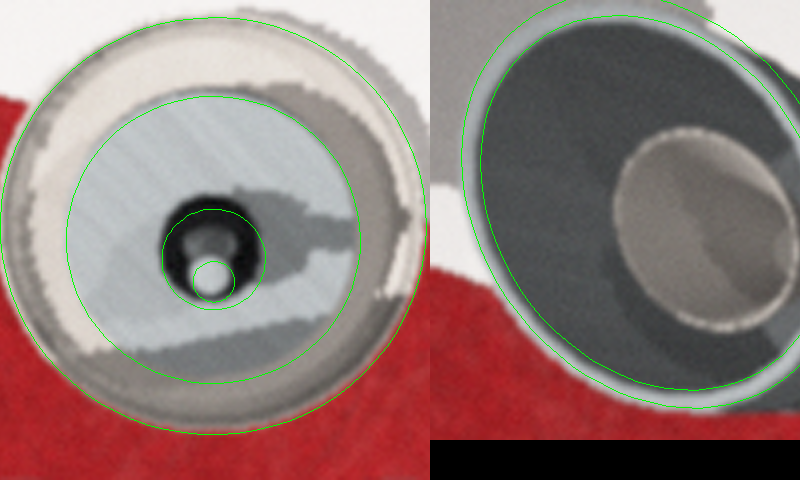

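The overlay fits. The canister is at (0.532,-0.180) and the lid axis at about (0.4615,-0.388). Next I descend with the fingertips just above the collar top and grip.

Scaled: 0.04 m is 0.64, -0.0046 m is -0.0736.

drive_effector(
  deltas={"offsets": [[0, 0, 0, -0.0736, -0.0112, 0.48, 0.5], [0, 0, 0, 0, 0, 0.64, 0.4], [0, 0, 0, 0, 0, 0.64, 0.4], [0, 0, 0, 0, 0, 0.4, 0.4], [0, 0, 0, 0, 0, 0.224, 0.4], [0, 0, 0, 0, 0, 0, 0.4]]},
)

```text
clock: 1.9
ee_pos: [0.4585, -0.3897, 0.0466]
eef_rot: [-179.9, 0.0, 15.8]
contact_force: [-0.3, 0.7, 1.0]
gripper_width: 0.401
grip_force: 0.0
```

drive_effector(
  deltas={"offsets": [[0, 0, 0, 0, 0, 0, 0.0], [0, 0, 0, 0, 0, 0, 0.0], [0, 0, 0, 0, 0, 0, 0.0], [0, 0, 0, 0, 0, 0, 0.0], [0, 0, 0, 0, 0, 0, 0.0], [0, 0, 0, 0, 0, 0, 0.0]]},
)

```text
clock: 2.65
ee_pos: [0.4594, -0.3896, 0.0471]
eef_rot: [180.0, 0.0, 15.9]
contact_force: [-0.2, 1.1, -0.2]
gripper_width: 0.001
grip_force: 0.0
```

Run:
```python
from h import *
i=manip.get_image("wrist"); j=manip.get_image("side"); s=manip.state(); print(s["ee_pos"],s["gripper_width"],s["grip_force"])
o=np.zeros((400,800,3),np.uint8)
o[:,:400]=cv2.resize(i[150:290,190:330],(400,400)); o[:,400:]=cv2.resize(j[140:220,260:340],(400,400)); cv2.imwrite("pics/g1.png",o)
```

```text
[ 0.4594 -0.3896  0.0471] -9.834196905919019e-05 0.0
```

View pics/g1.png

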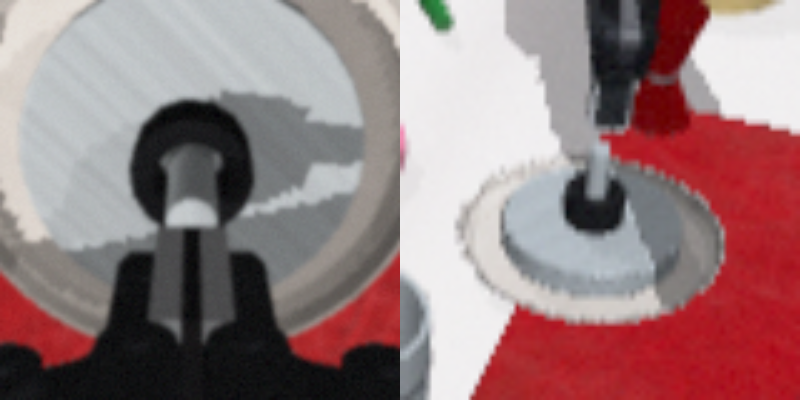

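The view shows the fingers shut, with the stem still free: its tip lies just beyond the fingertips (wrist crop (190,215)). I'll compare this with the projected TCP.

Run:
```python
from h import *
s=manip.state()
P=s["ee_pos"]
for n,o,k in(("wrist",(190,150),400/140),("side",(260,140),5)):
    off=0 if n=="wrist" else 400
    for nm,Q in(("tcp",P),("tcp+2cm",P+[0,0,.02]),("tip",[.4615,-.388,.067]),("collartop",[.4615,-.388,.041])):
        print(n,nm,(proj(n,Q,s)-o)*k+[off,0])
for z in(.067,): print(onz("wrist",(190+190/400*140,150+213/400*140),z,s), onz("side",(260+197/5,140+146/5),z))
```

```text
wrist tcp [193.5334 195.6465]
wrist tcp+2cm [193.8774 231.2823]
wrist tip [189.4974 220.8043]
wrist collartop [189.6117 176.9814]
side tcp [602.2648 175.1886]
side tcp+2cm [605.7156 144.165 ]
side tip [600.9699 145.1127]
side collartop [596.57   185.3093]
[ 0.4633 -0.3876  0.067 ] [ 0.4632 -0.3865  0.067 ]
```

Both cameras put the real fingertips about 25–30 mm behind the reported TCP, so the fingers closed above the stem and nothing moved. I'll open them wide enough to clear the collar, go lower and look again.

Scaled: 0.01 m is 0.16, 0.004 m is 0.064.

drive_effector(
  deltas={"offsets": [[0, 0, 0, 0, 0, 0, 0.6], [0, 0, 0, 0, 0, 0, 0.6], [0, 0, 0, 0, 0, 0, 0.6], [0, 0, 0, 0.064, -0.016, 0, 0.6], [0, 0, 0, 0, 0, 0.16, 0.6], [0, 0, 0, 0, 0, 0.16, 0.6], [0, 0, 0, 0, 0, 0, 0.6]]},
)

```text
clock: 3.62
ee_pos: [0.4622, -0.3868, 0.0256]
eef_rot: [-179.9, 0.1, 15.9]
contact_force: [-0.6, -0.5, -0.5]
gripper_width: 0.598
grip_force: 0.0
```

Run:
```python
from h import *
i=manip.get_image("wrist"); j=manip.get_image("side"); s=manip.state(); print(s["ee_pos"],s["gripper_width"],s["contact_force"])
o=np.zeros((400,800,3),np.uint8)
o[:,:400]=cv2.resize(i[150:290,190:330],(400,400)); o[:,400:]=cv2.resize(j[140:220,260:340],(400,400)); cv2.imwrite("pics/g2.png",o)
for n,o,k in(("wrist",(190,150),400/140),("side",(260,140),5)):
    off=0 if n=="wrist" else 400
    for nm,Q in(("tcp",s["ee_pos"]),("tip",[.463,-.3875,.067]),("collartop",[.463,-.3875,.041])):
        print(n,nm,(proj(n,Q,s)-o)*k+[off,0])
```

```text
[ 0.4628 -0.3875  0.0268] 0.5950312657180468 [ 0.1094 -0.4896  0.9147]
wrist tcp [193.5342 195.6465]
wrist tip [194.3261 275.5567]
wrist collartop [193.8333 219.5373]
side tcp [591.5645 206.7336]
side tip [597.9272 145.0344]
side collartop [593.574  185.2321]
```

View pics/g2.png

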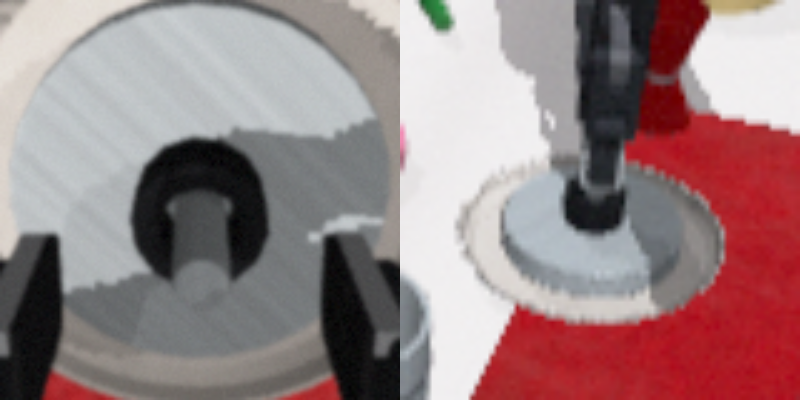

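Now the fingers straddle the stem: the tips are at y~235 in the wrist crop, and the near finger ends at ~(600,185) in the side crop. I'll solve for the tip height.

Run:
```python
from h import *
s=manip.state(); Rm=R.from_euler("xyz",s["eef_rot"],degrees=True).as_matrix(); P=s["ee_pos"]
for z in(0,-.005,-.01,-.015,-.02,-.025,-.03):
    w=[((proj("wrist",P+Rm@np.array([.011,y,z]),s)-(190,150))*400/140).round(0) for y in(-.0255,.0255)]
    sd=[((proj("side",P+Rm@np.array([x,y,z]))-(260,140))*5+[400,0]).round(0) for x,y in((.011,-.03),(-.011,-.03))]
    print(z,*w,*sd)
```

```text
0 [ 87. 153.] [300. 153.] [572. 240.] [614. 243.]
-0.005 [ 85. 161.] [303. 161.] [572. 233.] [615. 235.]
-0.01 [ 82. 168.] [306. 168.] [573. 225.] [616. 227.]
-0.015 [ 79. 176.] [309. 176.] [574. 217.] [617. 220.]
-0.02 [ 76. 185.] [312. 185.] [575. 210.] [618. 212.]
-0.025 [ 72. 194.] [316. 194.] [576. 202.] [619. 204.]
-0.03 [ 69. 203.] [319. 203.] [576. 194.] [619. 196.]
```

Side view: the tips are ~36 mm behind the TCP at 0.6 open, so ~28 mm when shut. I'll lower 6 mm more and close.

Scaled: 0.006 m is 0.096.

drive_effector(
  deltas={"offsets": [[0, 0, 0, 0, 0, 0.096, 0.4], [0, 0, 0, 0, 0, 0, 0.3], [0, 0, 0, 0, 0, 0, 0.0], [0, 0, 0, 0, 0, 0, 0.0], [0, 0, 0, 0, 0, 0, 0.0], [0, 0, 0, 0, 0, 0, 0.0], [0, 0, 0, 0, 0, 0, 0.0]]},
)

```text
clock: 4.6
ee_pos: [0.4631, -0.3878, 0.0213]
eef_rot: [180.0, -0.0, 15.9]
contact_force: [0.6, -1.4, 0.0]
gripper_width: 0.099
grip_force: 58.7
```

Scaled: -0.025 m is -0.4, -0.02 m is -0.32.

drive_effector(
  deltas={"offsets": [[0, 0, 0, 0, 0, -0.08, 0.0], [0, 0, 0, 0, 0, -0.24, 0.0], [0, 0, 0, 0, 0, -0.32, 0.0], [0, 0, 0, 0, 0, -0.32, 0.0], [0, 0, 0, 0, 0, -0.32, 0.0], [0, 0, 0, 0, 0, -0.4, 0.0], [0, 0, 0, 0, 0, -0.4, 0.0], [0, 0, 0, 0, 0, -0.16, 0.0], [0, 0, 0, 0, 0, 0, 0.0], [0, 0, 0, 0, 0, 0, 0.0]]},
)

```text
clock: 5.85
ee_pos: [0.4625, -0.387, 0.16]
eef_rot: [-179.9, 0.1, 15.9]
contact_force: [-0.1, 0.6, -2.9]
gripper_width: 0.105
grip_force: 58.6
```

Run:
```python
from h import *
i=manip.get_image("wrist"); j=manip.get_image("side"); s=manip.state(); print(s["ee_pos"],s["eef_rot"],s["contact_force"],s["gripper_width"])
o=np.zeros((500,800,3),np.uint8)
o[:,:400]=cv2.resize(i[140:315,187:327],(400,500)); o[:,400:]=cv2.resize(j[100:225,240:340],(400,500)); cv2.imwrite("pics/g3.png",o)
```

```text
[ 0.4625 -0.3871  0.1599] [-179.8898    0.0585   15.8553] [ 1.293  -0.2562 -2.8464] 0.10406351947821685
```

View pics/g3.png

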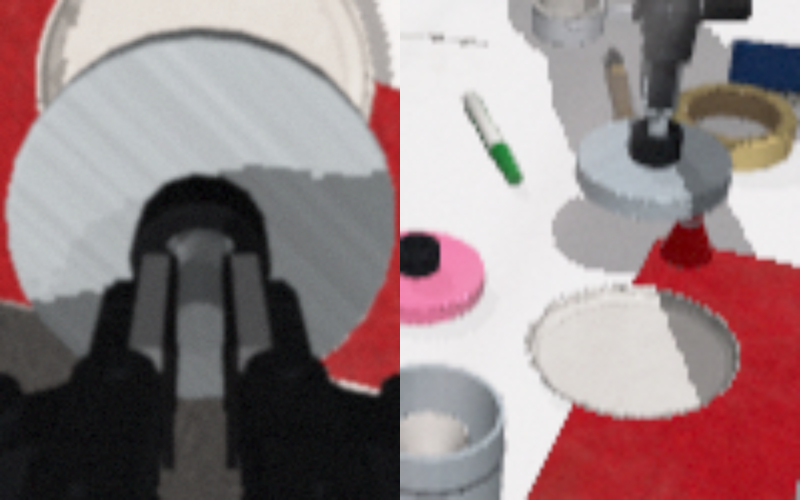

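The set is up with both lids nested, and the tray is empty. I'll find the lid axis relative to the tool from the plate outline in the wrist crop: left 6, right 394, top ~36.

Run:
```python
from h import *
s=manip.state(); Rm=R.from_euler("xyz",s["eef_rot"],degrees=True).as_matrix(); P=s["ee_pos"]
for a in(-.004,-.002,0,.002,.004):
    c=(circle("wrist",P+Rm@np.array([a,0,.0003]),.048,s)-(187,140))*400/140
    k=(circle("wrist",P+Rm@np.array([a,0,-.0197]),.016,s)-(187,140))*400/140
    print(a,c.min(0),c.max(0),k.min(0),k.max(0))
print(Rm.T@(np.array([.532,-.180,P[2]])-P))
```

```text
-0.004 [ 6.5749 45.1588] [397.7813 405.7902] [130.3341 208.5716] [274.5683 339.2618]
-0.002 [ 5.9807 36.4188] [398.3928 399.282 ] [130.0996 199.9103] [274.8249 331.4937]
0 [ 5.3828 27.6207] [399.0081 392.7366] [129.8634 191.1881] [275.0832 323.6741]
0.002 [ 4.7812 18.764 ] [399.6273 386.1535] [129.6256 182.4045] [275.3433 315.8022]
0.004 [4.1759 9.848 ] [400.2503 379.5325] [129.3862 173.5587] [275.6052 307.8777]
[ 0.1234 -0.1802  0.0002]
```

Scaled: -0.025 m is -0.4, 0.018 m is 0.288.

drive_effector(
  deltas={"offsets": [[0, 0, 0, 0.16, -0.24, 0, 0.0], [0, 0, 0, 0.288, -0.4, 0, 0.0], [0, 0, 0, 0.288, -0.4, 0, 0.0], [0, 0, 0, 0.288, -0.4, 0, 0.0], [0, 0, 0, 0.288, -0.4, 0, 0.0], [0, 0, 0, 0.288, -0.4, 0, 0.0], [0, 0, 0, 0.256, -0.4, 0, 0.0], [0, 0, 0, 0.16, -0.24, 0, 0.0], [0, 0, 0, 0, 0, 0, 0.0], [0, 0, 0, 0, 0, 0, 0.0]]},
)

```text
clock: 7.2
ee_pos: [0.5348, -0.1805, 0.161]
eef_rot: [180.0, 0.0, 15.8]
contact_force: [0.2, -0.6, -2.1]
gripper_width: 0.098
grip_force: 58.7
```

Run:
```python
from h import *
a=manip.get_image("scene"); j=manip.get_image("side"); s=manip.state(); print(s["ee_pos"],s["eef_rot"],s["contact_force"],s["gripper_width"])
Rm=R.from_euler("xyz",s["eef_rot"],degrees=True).as_matrix(); P=s["ee_pos"]
L=P+Rm@np.array([-.0025,-.0005,0]); print("axis",L)
oz=P[2]-.0193
def dr(im,n,C,r,off,col):
    p=(circle(n,C,r)-off)*4; cv2.polylines(im,[p.round().astype(np.int32)],True,col,1)
o=np.zeros((560,800,3),np.uint8)
for n,im,off,x in(("scene",a,(185,90),0),("side",j,(200,120),400)):
    c=cv2.resize(im[off[1]:off[1]+140,off[0]:off[0]+100],None,fx=4,fy=4,interpolation=cv2.INTER_CUBIC)
    dr(c,n,[.532,-.18,.1],.042,off,(0,255,0)); dr(c,n,[.532,-.18,0],.042,off,(0,255,0))
    dr(c,n,[L[0],L[1],oz+.019],.048,off,(0,0,255)); dr(c,n,[L[0],L[1],oz+.003],.048,off,(0,0,255))
    o[:,x:x+400]=c
cv2.imwrite("pics/g4.png",o)
```

```text
[ 0.5347 -0.1809  0.161 ] [179.9854   0.0127  15.7943] [ 0.6784 -0.3868 -2.6732] 0.10083721311069853
axis [ 0.5322 -0.1811  0.161 ]
```

View pics/g4.png

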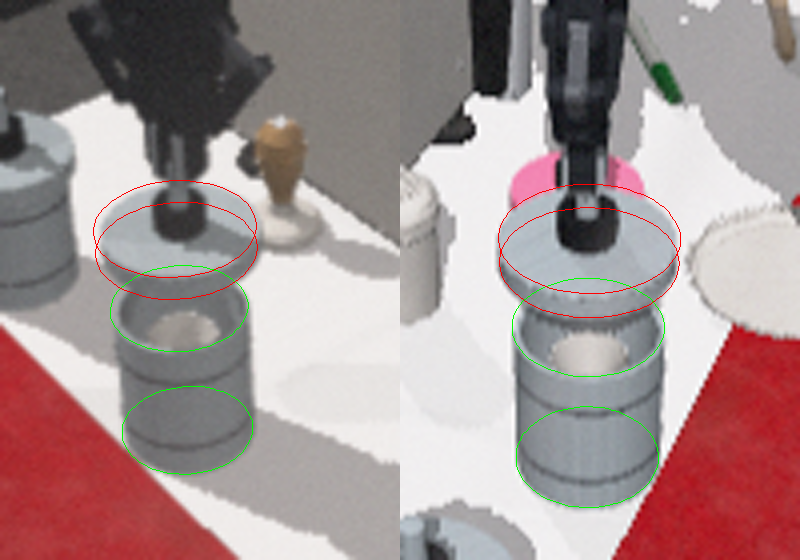

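The scene and side overlays show the lid (red) concentric with the canister rim (green) to within ~1 mm; the small scene-camera offset is common to both. I'll lower it.

Scaled: 0.014 m is 0.224, 0.012 m is 0.192.

drive_effector(
  deltas={"offsets": [[0, 0, 0, 0, 0, 0.192, 0.0], [0, 0, 0, 0, 0, 0.224, 0.0], [0, 0, 0, 0, 0, 0.16, 0.0], [0, 0, 0, 0, 0, 0.064, 0.0], [0, 0, 0, 0, 0, 0.048, 0.0], [0, 0, 0, 0, 0, 0.032, 0.0], [0, 0, 0, 0, 0, 0.032, 0.0], [0, 0, 0, 0, 0, 0, 0.0]]},
)

```text
clock: 8.3
ee_pos: [0.535, -0.18, 0.1141]
eef_rot: [180.0, -0.0, 15.9]
contact_force: [-0.4, 0.3, -3.0]
gripper_width: 0.103
grip_force: 58.7
```

Scaled: 0.0015 m is 0.024.

drive_effector(
  deltas={"offsets": [[0, 0, 0, 0, 0, 0.024, 0.0], [0, 0, 0, 0, 0, 0.024, 0.0], [0, 0, 0, 0, 0, 0, 0.0]]},
)

```text
clock: 8.68
ee_pos: [0.5349, -0.1799, 0.1109]
eef_rot: [-180.0, 0.0, 15.9]
contact_force: [-0.5, 0.1, -3.1]
gripper_width: 0.097
grip_force: 58.8
```

Scaled: 0.001 m is 0.016.

drive_effector(
  deltas={"offsets": [[0, 0, 0, 0, 0, 0.016, 0.0], [0, 0, 0, 0, 0, 0.016, 0.0], [0, 0, 0, 0, 0, 0.016, 0.0], [0, 0, 0, 0, 0, 0, 0.0]]},
)

```text
clock: 9.18
ee_pos: [0.5349, -0.18, 0.1079]
eef_rot: [-180.0, 0.0, 15.9]
contact_force: [-0.9, 0.1, -3.6]
gripper_width: 0.1
grip_force: 58.7
```

Scaled: 0.0007 m is 0.0112.

drive_effector(
  deltas={"offsets": [[0, 0, 0, 0, 0, 0.0112, 0.0], [0, 0, 0, 0, 0, 0, 0.0]]},
)

```text
clock: 9.43
ee_pos: [0.5349, -0.18, 0.1073]
eef_rot: [180.0, 0.0, 15.9]
contact_force: [-0.6, 1.3, -2.4]
gripper_width: 0.1
grip_force: 58.7
```

Scaled: 0.0007 m is 0.0112.

drive_effector(
  deltas={"offsets": [[0, 0, 0, 0, 0, 0.0112, 0.0], [0, 0, 0, 0, 0, 0, 0.0]]},
)

```text
clock: 9.68
ee_pos: [0.5348, -0.1802, 0.1071]
eef_rot: [180.0, 0.0, 15.9]
contact_force: [-2.9, 0.7, 0.8]
gripper_width: 0.103
grip_force: 59.2
```

drive_effector(
  deltas={"offsets": [[0, 0, 0, 0, 0, 0.0112, 0.0], [0, 0, 0, 0, 0, 0, 0.0]]},
)

```text
clock: 9.93
ee_pos: [0.5351, -0.1802, 0.107]
eef_rot: [179.9, -0.0, 15.9]
contact_force: [-4.8, 0.3, 6.0]
gripper_width: 0.102
grip_force: 59.8
```

Contact came at the predicted seated height. I'll release the stem and check that the lid stays home.

Scaled: -0.002 m is -0.032.

drive_effector(
  deltas={"offsets": [[0, 0, 0, 0, 0, 0, 0.3], [0, 0, 0, 0, 0, 0, 0.6], [0, 0, 0, 0, 0, 0, 0.6], [0, 0, 0, 0, 0, 0, 0.6], [0, 0, 0, 0, 0, -0.032, 0.6], [0, 0, 0, 0, 0, 0, 0.6]]},
)

```text
clock: 10.68
ee_pos: [0.5351, -0.1801, 0.1082]
eef_rot: [180.0, -0.0, 15.9]
contact_force: [-0.2, 0.2, 0.3]
gripper_width: 0.595
grip_force: 0.0
```

Run:
```python
from h import *
a=manip.get_image("wrist"); j=manip.get_image("side"); s=manip.state(); print(s["ee_pos"],s["eef_rot"],s["contact_force"],s["gripper_width"])
o=np.zeros((560,800,3),np.uint8)
for n,im,off,x in(("wrist",a,(207,140),0),("side",j,(200,120),400)):
    c=cv2.resize(im[off[1]:off[1]+140,off[0]:off[0]+100],None,fx=4,fy=4,interpolation=cv2.INTER_CUBIC)
    for z,r in((.107,.048),(.091,.048),(.107,.016),(.127,.016),(.153,.006)):
        p=(circle(n,[.532,-.180,z],r,s)-off)*4; cv2.polylines(c,[p.round().astype(np.int32)],True,(0,0,255),1)
    o[:,x:x+400]=c
cv2.imwrite("pics/g5.png",o)
```

```text
[ 0.535  -0.18    0.1081] [179.9883  -0.0069  15.8586] [ 0.2249  0.8103 -0.9771] 0.602021119139121
```

View pics/g5.png

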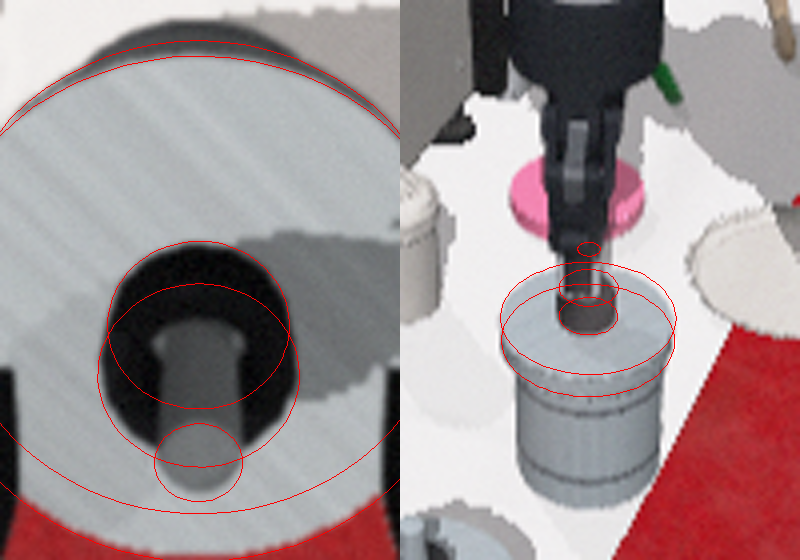

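The inner lid is home and level, and the outer lid is nested: the predicted circles match the plate, collar and stem. Next I centre and go down to the collar in guarded steps.

Scaled: 0.006 m is 0.096, 0.005 m is 0.08.

drive_effector(
  deltas={"offsets": [[0, 0, 0, -0.04, -0.008, 0, 0.65], [0, 0, 0, 0, 0, 0.096, 0.65], [0, 0, 0, 0, 0, 0.08, 0.65], [0, 0, 0, 0, 0, 0.032, 0.65], [0, 0, 0, 0, 0, 0, 0.65]]},
)

```text
clock: 11.4
ee_pos: [0.5323, -0.1801, 0.0947]
eef_rot: [-180.0, 0.0, 15.9]
contact_force: [0.2, 0.4, -0.1]
gripper_width: 0.656
grip_force: 0.0
```

drive_effector(
  deltas={"offsets": [[0, 0, 0, 0, 0, 0.048, 0.65], [0, 0, 0, 0, 0, 0.032, 0.65], [0, 0, 0, 0, 0, 0, 0.65]]},
)

```text
clock: 11.78
ee_pos: [0.5323, -0.1801, 0.0898]
eef_rot: [-180.0, 0.0, 15.9]
contact_force: [-0.4, 0.5, -0.4]
gripper_width: 0.65
grip_force: 0.0
```

drive_effector(
  deltas={"offsets": [[0, 0, 0, 0, 0, 0.032, 0.65], [0, 0, 0, 0, 0, 0.016, 0.65], [0, 0, 0, 0, 0, 0, 0.65]]},
)

```text
clock: 12.15
ee_pos: [0.5324, -0.1802, 0.0869]
eef_rot: [-180.0, 0.0, 15.9]
contact_force: [-0.8, -0.6, -0.4]
gripper_width: 0.651
grip_force: 0.0
```

Scaled: 0.002 m is 0.032, 0.001 m is 0.016.

drive_effector(
  deltas={"offsets": [[0, 0, 0, 0, 0, 0.032, 0.65], [0, 0, 0, 0, 0, 0.016, 0.6], [0, 0, 0, 0, 0, 0, 0.5]]},
)

```text
clock: 12.52
ee_pos: [0.5324, -0.1802, 0.0839]
eef_rot: [-180.0, 0.0, 15.9]
contact_force: [0.9, -0.3, -0.8]
gripper_width: 0.501
grip_force: 0.0
```

drive_effector(
  deltas={"offsets": [[0, 0, 0, 0, 0, 0, 0.4], [0, 0, 0, 0, 0, 0, 0.3], [0, 0, 0, 0, 0, 0, 0.2], [0, 0, 0, 0, 0, 0, 0.0], [0, 0, 0, 0, 0, 0, 0.0], [0, 0, 0, 0, 0, 0, 0.0]]},
)

```text
clock: 13.28
ee_pos: [0.5327, -0.1804, 0.0844]
eef_rot: [180.0, -0.0, 15.9]
contact_force: [-0.7, -1.1, 6.1]
gripper_width: 0.331
grip_force: 59.7
```

The collar is gripped. I lift straight up, slowly at first.

Scaled: -0.005 m is -0.08, -0.003 m is -0.048.

drive_effector(
  deltas={"offsets": [[0, 0, 0, 0, 0, -0.032, 0.0], [0, 0, 0, 0, 0, -0.048, 0.0], [0, 0, 0, 0, 0, -0.08, 0.0], [0, 0, 0, 0, 0, 0, 0.0]]},
)

```text
clock: 13.78
ee_pos: [0.5327, -0.1803, 0.0944]
eef_rot: [180.0, -0.0, 15.9]
contact_force: [1.0, -0.7, -1.8]
gripper_width: 0.333
grip_force: 59.4
```

drive_effector(
  deltas={"offsets": [[0, 0, 0, 0, 0, -0.16, 0.0], [0, 0, 0, 0, 0, -0.192, 0.0], [0, 0, 0, 0, 0, -0.192, 0.0], [0, 0, 0, 0, 0, -0.192, 0.0], [0, 0, 0, 0, 0, -0.192, 0.0], [0, 0, 0, 0, 0, -0.16, 0.0], [0, 0, 0, 0, 0, -0.096, 0.0], [0, 0, 0, 0, 0, 0, 0.0], [0, 0, 0, 0, 0, 0, 0.0], [0, 0, 0, 0, 0, 0, 0.0]]},
)

```text
clock: 15.02
ee_pos: [0.5322, -0.1801, 0.1675]
eef_rot: [-180.0, 0.0, 15.9]
contact_force: [0.3, -0.3, -2.6]
gripper_width: 0.334
grip_force: 59.4
```

Run:
```python
from h import *
F=[]
for k in range(12):
    j=manip.get_image("side" if k%2 else "scene"); s=manip.state(); F.append(s["contact_force"])
    if k==10: sc=j
print("F",np.mean(F,0),np.std(F,0)/12**.5,s["ee_pos"],s["gripper_width"])
b=cv2.imread("pics/side0.png"); a=cv2.imread("pics/scene0.png")
for n,now,old in(("side",j,b),("scene",sc,a)):
    # flange-top samples around the stem, then along the stem
    for nm,pts in(("flange",[[.532+.03*np.cos(t),-.18+.03*np.sin(t),.103] for t in np.arange(0,6.2,.785)]),("stem",[[.532,-.18,z] for z in(.11,.12,.13,.14,.15,.156,.162)])):
        px=[proj(n,p).round().astype(int) for p in pts]
        print(n,nm,[now[v,u].tolist() for u,v in px],"old",[old[v,u].tolist() for u,v in px[:4]])
```

```text
F [ 0.1026 -0.1008 -1.7235] [0.1219 0.1618 0.1467] [ 0.5325 -0.1802  0.168 ] 0.3326235977269467
side flange [[201, 193, 183], [202, 196, 187], [203, 193, 187], [183, 176, 168], [202, 195, 182], [193, 186, 179], [137, 132, 129], [168, 162, 152]] old [[132, 128, 121], [135, 128, 124], [192, 195, 201], [178, 179, 184]]
side stem [[161, 154, 150], [164, 158, 154], [138, 133, 129], [162, 156, 149], [186, 181, 173], [191, 185, 178], [184, 179, 171]] old [[170, 166, 161], [169, 163, 159], [196, 190, 186], [238, 239, 240]]
scene flange [[195, 191, 187], [121, 121, 117], [193, 191, 187], [183, 178, 174], [193, 192, 184], [193, 189, 185], [178, 175, 169], [190, 187, 180]] old [[116, 114, 113], [130, 128, 128], [125, 123, 119], [114, 115, 113]]
scene stem [[126, 126, 124], [123, 121, 118], [118, 117, 116], [112, 112, 109], [115, 115, 111], [164, 163, 156], [189, 186, 179]] old [[119, 117, 116], [121, 119, 116], [190, 190, 189], [235, 237, 240]]
```

The mean load is 1.7 N, about the outer lid alone. Flange and stem show at the seated height, with the stem ending at ~0.153 m. Handing in.

```bash
python3 -c "
from plant import manip
print(manip.hand_in())"
```

```text
the job is handed in; nothing more can be done
None
```

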